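# Draw a stand leg to its length mark and shut the cam lever while holding it

## Robot

A 6-joint arm with a two-finger parallel gripper is mounted at the origin on the work surface. World frame = base frame: x ahead of the robot, y to its left, z up, the work surface at z = 0. Lengths are in m, angles in rad, forces in N, time in s.
With the tool pointing down it reaches from about 0.275 to 0.725 m from the base axis. Payload 15.9 kg.
Tool frame: the origin (TCP) lies at the very end of the fingers, on their centre line; the grasp point (between the pads) lies 19 mm behind it (arm.grasp_offset is the distance from the TCP to the grasp point, in m); x points along the fingers, y is the direction in which the jaws open and shut, and the axes are right-handed (so a half turn about x gives the same grasp; the last joint's range is limited). The gripper opens to 85 mm and grips with 20 to 120 N. Pads are 22 mm wide; open, the fingers measure 114 mm over their backs; the gripper's body (76 mm by 85 mm) begins 54 mm behind the grasp point. The pads swing forward as they close: fully open they stand 13 mm farther back than shut.
Start: joints at [1.175, 0.213, -0.034, 1.323, 0, 1.571], TCP at [0.193, 0.461, 0.231] pointing down, gripper open.
Joint ranges: [-2.98, 2.98], [-0.74, 1.72], [-1.14, 1.35], [-2.1, 2.04], [-1.57, 1.44], [-3.14, 3.14]. Speed limits (rad/s): [1.89, 1.89, 2.39, 2.57, 3.14, 3.14].

## Interface

Orientations are given as a rotation vector (axis times angle).
In Python, from workcell import arm gives the robot as it stands.
- The arm moves only by the tool arm_command, never from a script. Its argument "targets" is a list of rows, each a list of 4 numbers: the shift along the world's x, y, z in m, then the turn about the world's z in degrees. In form: [[tx, ty, tz, roll], ...]. A call has exactly 8 rows; each row shifts and turns the commanded pose from where the row before left it; what a row does not reach is not made up. A row lasts 1/12 s, in which the tool goes at most 41.7 mm and 7.16 degrees, less where a joint would pass 70% of its speed; a pose out of reach is approached as far as the arm can. A call with a gripper value outside its range is refused whole. "grip" is the opening, from 0 (shut) to 1 (fully open), set as the call begins (left out, the last holds). The fingers move at their own pace and stop on an object; "newtons" is the grip in N (left out, the last holds). Time passes only in rows, so rows that do not move let the fingers close, or fill a call up. It gives the time, the measured TCP pose, the force and the opening at its end, in the units of the state.
- arm.sense(): the state, without advancing time (a new reading comes with each control period).
- arm.camera(name): name is "scene" or "top"; returns a dict with "img" (384x512x3 uint8, red, green, blue), "z_map" (384x512 float32, m along the optical axis (not along the pixel's ray), 0 where there is no reading), "fovy" (degrees; the focal length in pixels is half the picture's height over the tangent of half this angle, whatever the lens; pixels are square), "cx", "cy" (the principal point, pixels), "xyz" and "attitude" of the camera in the world. Camera axes: x right, y up, looking along -z (the intrinsics and any distortion apply to the point x, -y, -z); pixel columns grow to the right and rows downward; lengths in m; the calibration is good to about 2 mm. A picture is of the moment at which its call begins.
- arm.close_job(): hands the job in, once; it reports no verdict.
The state is a dict: "clock": time; "joint_pos": joint angles; "dq": joint speeds; "joint_efforts": joint torques, N m; "eef_pos": TCP position; "eef_rot": TCP orientation; "contact_force": force on the tool from outside, world axes, zero at the start; "ft_torque": the same for the moment, N m; "width": opening from 0.0 (shut) to 1.0 (fully open).
Only numpy, scipy, OpenCV 4.12 (cv2) and the standard library are available. Lean on these libraries where they do the work, as an engineer would, in place of code of your own. Each camera call takes 0.05 s, during which the arm holds its last target.

## Task

With the cam lever still open, take the stand's spring-loaded sliding leg by its foot bar and draw it out until the dark band on the tube sits right under the fixed needle tip. Hold it there a moment, and without letting it slip push the cam lever fully shut against the tube. Finish while still holding the leg at its mark with the lever shut (do not let go), and leave the other things on the bench alone.

Things in the scene. Friction and masses are not known exactly. Their poses are not given: they have to be found in the camera images.
- leg: stand's sliding leg: level aluminium tube, 22 mm diameter, axis 60 mm above the table. It draws OUT of the fixed black collar along its own -x (roughly towards the robot), up to 70 mm from its start. A spring always pulls it in (3 N in, 7 N fully out): let go, it runs back even with the lever shut. Origin: on the table under the tube's axis, 55 mm from the foot bar along +x; moves with the leg
- bar_grip (a point): point inside the leg's foot bar, a level square aluminium bar, 14 x 14 mm, across the tube's outer end, centred 60 mm above the table with free air under it. Its long arm reaches 154 mm from the tube's axis to the leg's +y, the lever's side (stub of 34 mm the other way). The point is 125 mm from the axis, outside the open lever: a good grip, fingers closing along the leg's x. Axes as the leg's
- mark (a point): the length mark: middle of the dark band, 10 mm wide along the tube, around the leg tube. The point is on top of the tube (71 mm above the table), on its centre line, 30 mm from the foot bar's middle line towards +x. Moves with the leg; axes as the leg's
- needle_tip (a point): downward tip of the fixed needle gauge, 4 mm above the top of the tube on its centre line; x axis parallel to the leg's. The mark starts 15 to 38 mm away along +x. The gauge stands on the side away from the lever: round 48 mm base on the table 85 mm from the tube's axis, a post, and an arm over the tube, top 95 mm above the table
- cam_lever (a joint): angle (rad) of the cam lever about its upright pin: 0 = fully shut, along the tube, at its stop; positive = open, its free end swung away from the tube to the leg's +y side. Starts at 0.30 to 0.50. It stays where it is left; moving it takes about 0.1 N m (1 to 2 N at the foot bar)
- lever_pivot (a point): the cam lever's pin on the fixed collar, 26 mm from the tube's axis on the leg's +y side, 85 mm above the table, 67 mm along +x from the foot bar's middle line when the leg is fully in. Axes parallel to the leg's; does not move
- lever_end (a point): free end of the cam lever: straight steel bar, 158 mm long from its pin, 10 mm wide, from 76 to 94 mm above the table, so it passes 9 mm over the foot bar. A finger on the foot bar outside the lever pushes it shut by sliding along the bar towards the tube. Shut, its outer face is 31 mm from the tube's axis
- jar_mid (a point): centre of a clear jar with black cap, 60 mm wide, 85 mm high, standing by the cradle; leave alone
- screwdriver_grip (a point): middle of the handle of a screwdriver (black handle) lying by the cradle; leave alone
- spare_foot_mid (a point): centre of a black rubber spare foot, 44 mm wide, 34 mm high, near the gauge; leave alone
- tape_roll_mid (a point): centre of a roll core, 90 mm wide, 30 mm high, lying flat; leave alone
- parts_bin_mid (a point): centre of an open green parts bin 170 x 110 x 70 mm; leave alone
- wrench_grip (a point): middle of the shank of a wrench lying flat; leave alone
- mug_mid (a point): centre of a white mug, 80 mm wide, 95 mm high; leave alone

How it is judged:
By the outcome, as a careful person would: the job done as asked, in the order asked, and still so for the second after the job is handed in, while the arm keeps its last pose, push and grip.
It also fails if it takes over 38 s, if anything falls off the work surface, if the arm or the gripper's body presses on something with over 40 N, if the wrist force passes 120 N, or if a joint passes its speed limit or range.

## Working session

There is one attempt and no reset: what is moved stays moved. The work goes in short steps, Python scripts to look and compute and a tool call to move; the robot and the scene stay as the last step left them, time stands still between calls to the robot, and variables do not carry over. Pictures are saved under pics/ and viewed, and the job is handed in when it is done.

Besides the shell and the picture viewer there is one more tool, called after "Call:" by a JSON object that holds its "name" and its "arguments", one argument or row to a line. arm_command: Moves the arm, as the interface text tells. Its arguments: {"type":"object","properties":{"targets":{"type":"array","items":{"type":"array","items":{"type":"number"}}},"grip":{"type":"number"},"newtons":{"type":"number"}},"required":["targets"]}

```bash
mkdir -p pics; cat > h.py <<'E'
import numpy as np, cv2
from workcell import arm
def snap(n,f):
    c=arm.camera(n); cv2.imwrite(f'pics/{f}.png',c['img'][:,:,::-1]); np.savez(f'pics/{f}.npz',**{k:v for k,v in c.items()}); return c
E
python3 - <<'E'
from h import *
for n in('scene','top'):
    c=snap(n,n+'0'); print({k:(v if np.size(v)<20 else np.shape(v)) for k,v in c.items()})
print(arm.sense())
E
```

```text
{'img': (384, 512, 3), 'z_map': (384, 512), 'fovy': 50.632816863749824, 'cx': 254.91290810202918, 'cy': 187.33651713472327, 'xyz': array([ 1.48144071, -0.25294369,  0.67432631]), 'attitude': array([0.85883081, 0.6735296 , 1.19403894])}
{'img': (384, 512, 3), 'z_map': (384, 512), 'fovy': 52.33355872908049, 'cx': 252.37641973684902, 'cy': 192.46522528819463, 'xyz': array([0.34219156, 0.0031017 , 1.17742145]), 'attitude': array([ 0.16323196, -0.15365192, -1.52867653])}
{'clock': 0.1, 'joint_pos': array([ 1.17501668e+00,  2.13308126e-01, -3.49796877e-02,  1.32348632e+00,
       -3.71523406e-05,  1.57080340e+00]), 'dq': array([-0.00102243, -0.00050509,  0.00096958,  0.00162171, -0.00102001,
       -0.0015066 ]), 'joint_efforts': array([ 2.48643591e-03, -6.87255335e+01,  4.87804484e+01,  1.23562236e-02,
        2.52755526e-04, -1.25621233e-05]), 'eef_pos': array([0.19266056, 0.46107053, 0.23087167]), 'eef_rot': array([ 0.30972664,  1.54856165, -0.31125224]), 'contact_force': array([ 0.23152426, -0.14041592,  0.44716375]), 'ft_torque': array([ 0.01902591, -0.0039346 , -0.01169999]), 'width': 1.0024269890164033}
```

View pics/scene0.png

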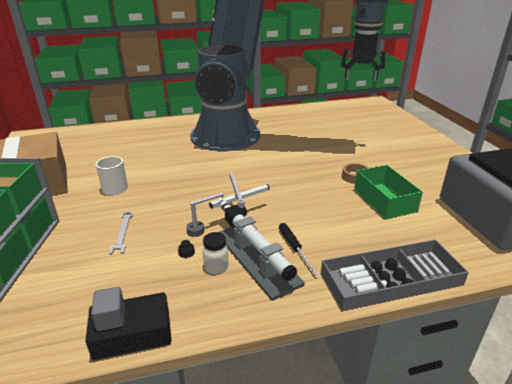

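View pics/top0.png

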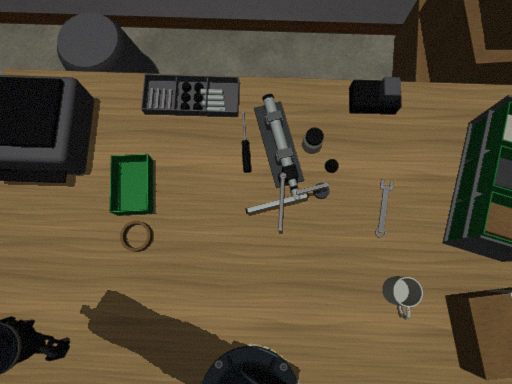

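```bash
cat >> h.py <<'E'
from scipy.spatial.transform import Rotation as R
def fl(c): return c['img'].shape[0]/2/np.tan(np.radians(float(c['fovy']))/2)
def ray(c,uv):
    uv=np.atleast_2d(uv).astype(float); f=fl(c)
    d=np.c_[(uv[:,0]-c['cx'])/f,-(uv[:,1]-c['cy'])/f,-np.ones(len(uv))]
    return R.from_rotvec(c['attitude']).apply(d)
def onz(c,uv,z):
    d=ray(c,uv); return c['xyz']+d*((np.asarray(z)-c['xyz'][2])/d[:,2])[:,None]
def cloud(c):
    h,w=c['z_map'].shape; v,u=np.mgrid[:h,:w]
    d=ray(c,np.c_[u.ravel(),v.ravel()]); return (c['xyz']+d*c['z_map'].ravel()[:,None]).reshape(h,w,3)
def proj(c,P):
    p=R.from_rotvec(c['attitude']).inv().apply(np.atleast_2d(P)-c['xyz']); f=fl(c)
    return np.c_[c['cx']+f*p[:,0]/-p[:,2],c['cy']-f*p[:,1]/-p[:,2]]
def crop(c,u0,v0,u1,v1,s,f): 
    im=cv2.resize(c['img'][v0:v1,u0:u1,::-1],None,fx=s,fy=s,interpolation=cv2.INTER_CUBIC); cv2.imwrite(f'pics/{f}.png',im)
def load(f): return dict(np.load(f'pics/{f}.npz'))
E
python3 - <<'E'
from h import *
c=load('top0'); crop(c,235,145,345,240,7,'topc'); s=load('scene0'); crop(s,180,160,290,240,7,'scc')
P=cloud(c); S=cloud(s)
print('table',P[260,150:400:50].round(3),S[250,100:400:100].round(3))
for uv in [(255,209),(297,194),(281,225),(283,190),(320,191)]: print(uv,P[uv[1],uv[0]].round(4))
E
```

```text
table [[ 0.368  0.311  0.001]
 [ 0.374  0.163  0.   ]
 [ 0.379  0.014  0.002]
 [ 0.385 -0.134 -0.002]
 [ 0.39  -0.282 -0.   ]] [[ 0.611 -0.441  0.   ]
 [ 0.677 -0.195  0.001]
 [ 0.758  0.044  0.016]]
(255, 209) [0.5217 0.0048 0.0695]
(297, 194) [ 0.5697 -0.1148  0.0708]
(281, 225) [ 0.4755 -0.0692  0.0922]
(283, 190) [ 0.5757 -0.0728  0.091 ]
(320, 191) [ 0.5914 -0.1893  0.0223]
```

View pics/topc.png

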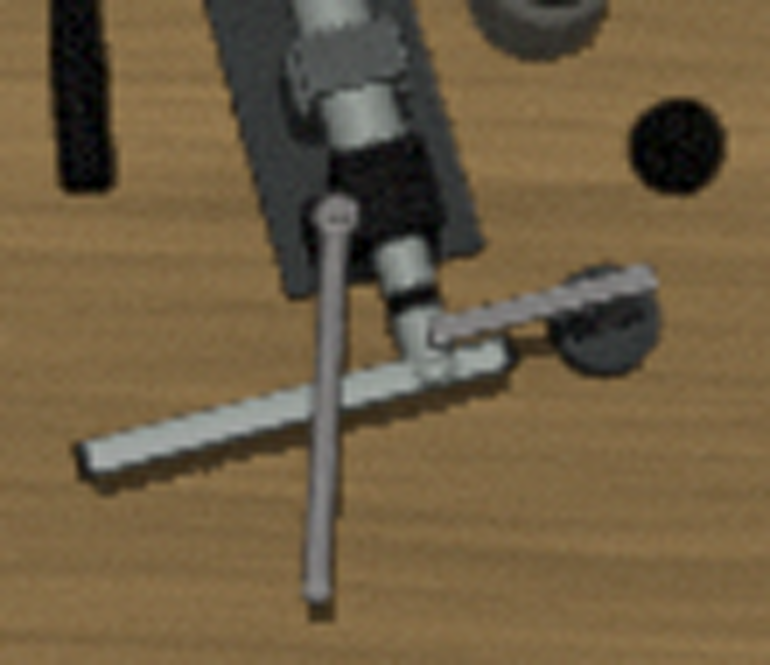

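View pics/scc.png

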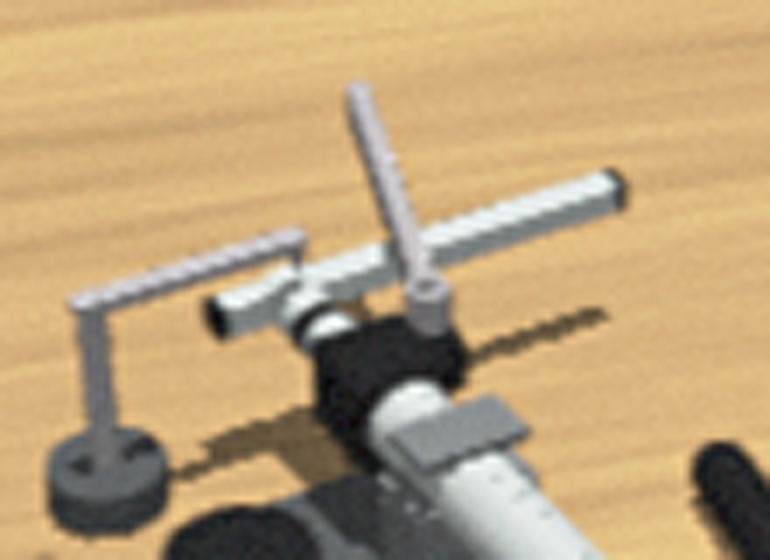

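```bash
python3 - <<'E'
from h import *
c=load('top0');s=load('scene0')
def full(x,y,u0,v0): return ((x+.5)/7-.5+u0,(y+.5)/7-.5+v0)
# bar top face: depth in 0.062..0.073 and bright
P=cloud(c); g=c['img'].astype(int)
sat=g.max(2)-g.min(2)
m=(g.min(2)>120)&(sat<45)&(P[...,2]>.058)&(P[...,2]<.076)
n,l,st,ce=cv2.connectedComponentsWithStats(m.astype(np.uint8))
for i in range(1,n):
    if st[i,4]>15: print(st[i],ce[i])
reg=np.zeros_like(m); reg[190:215,245:310]=1
v,u=np.nonzero(m&reg)
W=onz(c,np.c_[u,v],.067)[:,:2]
# robust line, long arm only
sel=u<280
vx,vy,x0,y0=cv2.fitLine(W[sel].astype(np.float32),cv2.DIST_HUBER,0,.001,.001).ravel(); 
if vy<0: vx,vy=-vx,-vy
print('bar dir (leg +y)',vx,vy,'yaw leg x deg',np.degrees(np.arctan2(-vx,vy)), len(W[sel]))
ey=np.array([vx,vy]); ex=np.array([vy,-vx])
t=(W-[x0,y0])@ey; q=(W-[x0,y0])@ex
print('ends', t.min(),t.max(), 'x0',x0,y0)
for a in np.arange(t.min(),t.max(),.01):
    k=(t>=a)&(t<a+.01); print(round(a,3),k.sum(),q[k].mean().round(4) if k.any() else '')
E1=[x0,y0]+t.max()*ey; E2=[x0,y0]+t.min()*ey
print('end +y',E1,'end -y',E2)
B=full(413,298,235,145); b=onz(c,[B],.071)[0]; print('band top',B,b)
print('band in bar frame', (b[:2]-E1)@ey,(b[:2]-[x0,y0])@ex)
A=full(440,330,235,145); print('arm end top', onz(c,[A],.095),((onz(c,[A],.095)[0,:2]-E1)@ey),(onz(c,[A],.095)[0,:2]-[x0,y0])@ex)
N=full(298,268,180,160); T=onz(s,[N],.075)[0]; print('tip scene',T,(T[:2]-E1)@ey,(T[:2]-[x0,y0])@ex)
N=full(318,325,180,160); T=onz(s,[N],.071)[0]; print('band scene',T,(T[:2]-E1)@ey,(T[:2]-[x0,y0])@ex)
pv=full(336,213,235,145); T=onz(c,[pv],.094)[0]; print('pivot',T,(T[:2]-E1)@ey,(T[:2]-[x0,y0])@ex)
le=full(318,592,235,145); T2=onz(c,[le],.094)[0]; print('lever end',T2, np.linalg.norm(T2-T),(T2[:2]-E1)@ey,(T2[:2]-[x0,y0])@ex)
d=T2-T; print('lever angle',np.arctan2(d[:2]@ey,-d[:2]@ex))
E
```

```text
[266  98   9  14  57] [269.94736842 104.52631579]
[273 120  13  29 124] [278.41935484 134.51612903]
[283 157   7   9  29] [285.68965517 161.        ]
[290 179   5   7  26] [292.23076923 182.        ]
[284 189  15  14  74] [291.21621622 197.2027027 ]
[300 194   7   5  24] [302.79166667 195.95833333]
[248 200  32  12 137] [263.32846715 205.74452555]
bar dir (leg +y) -0.29032582 0.95692784 yaw leg x deg 16.87746 137
ends -0.12766805051625207 0.04659815460195598 x0 0.53247064 -0.018832844
-0.128 12 -0.0014
-0.118 12 -0.0015
-0.108 15 0.0078
-0.098 18 0.0075
-0.088 14 0.0001
-0.078 15 0.0
-0.068 11 -0.0009
-0.058 0 
-0.048 14 -0.0002
-0.038 14 -0.0002
-0.028 15 0.0001
-0.018 14 0.0004
-0.008 14 -0.0004
0.002 15 0.0006
0.012 15 -0.0002
0.022 15 -0.0002
0.032 14 0.0002
0.042 7 -0.0002
end +y [0.518942   0.02575823] end -y [ 0.56953598 -0.14100196]
band top (293.57142857142856, 187.14285714285714) [ 0.58957877 -0.10461196  0.071     ]
band in bar frame -0.14526253827439986 0.029744467571463082
arm end top [[ 0.57136796 -0.11337885  0.095     ]] -0.14836475497760843 0.009772780291387121
tip scene [ 0.56550112 -0.11342624  0.075     ] -0.14670680448772974 0.004144874821463029
band scene [ 0.60025353 -0.11235511  0.071     ] -0.15577133840065008 0.037711396468126886
pivot [ 0.61881477 -0.07043434  0.094     ] -0.12104499042885054 0.06764384866175543
lever end [ 0.46367502 -0.06656702  0.094     ] 0.15518794359124535 -0.07230317218367724 -0.07969091353829084
lever angle 0.31949010736671574
```

```bash
python3 - <<'E'
from h import *
s=load('scene0'); c=load('top0')
x=arm.sense(); M=R.from_rotvec(x['eef_rot']).as_matrix(); print(M.round(3)); 
print('tool y deg',np.degrees(np.arctan2(M[1,1],M[0,1])))
crop(s,205,180,255,218,16,'scz')
# scene calibration check
ey=np.array([-.2903,.9569]);ex=np.array([.9569,.2903]);E1=np.array([.5189,.0258])
O=E1-.147*ey # axis at bar
for n,a,b,z in [('bar+end',0,.154,.067),('bar-end',0,-.034,.067),('mark',.03,0,.071),('pivot',.067,.026,.094)]:
    p=np.r_[O+a*ex+b*ey,z]; q=proj(s,p)[0]; print(n,p.round(4),q.round(1),((q-[205,180])*16+7.5).round(0),'top',proj(c,p)[0].round(1))
for k in (0,.005,.01): 
    p=np.r_[O+k*ex,.075]; q=proj(s,p)[0]; print('tip?',k,((q-[205,180])*16+7.5).round(0))
E
```

```text
[[-0.     0.386  0.923]
 [-0.001  0.923 -0.386]
 [-1.    -0.001  0.   ]]
tool y deg 67.3230909810021
bar+end [0.5169 0.0325 0.067 ] [268.9 184.3] [1030.   76.] top [245.3 210.5]
bar-end [ 0.5714 -0.1474  0.067 ] [210.2 203.3] [ 91. 380.] top [308.1 194.1]
mark [ 0.5903 -0.1062  0.071 ] [226.6 203.6] [353. 386.] top [294.1 186.9]
pivot [ 0.6181 -0.0705  0.094 ] [241.7 200.1] [595. 329.] top [282.6 175.2]
tip? 0 [269. 282.]
tip? 0.005 [283. 296.]
tip? 0.01 [296. 310.]
```

View pics/scz.png

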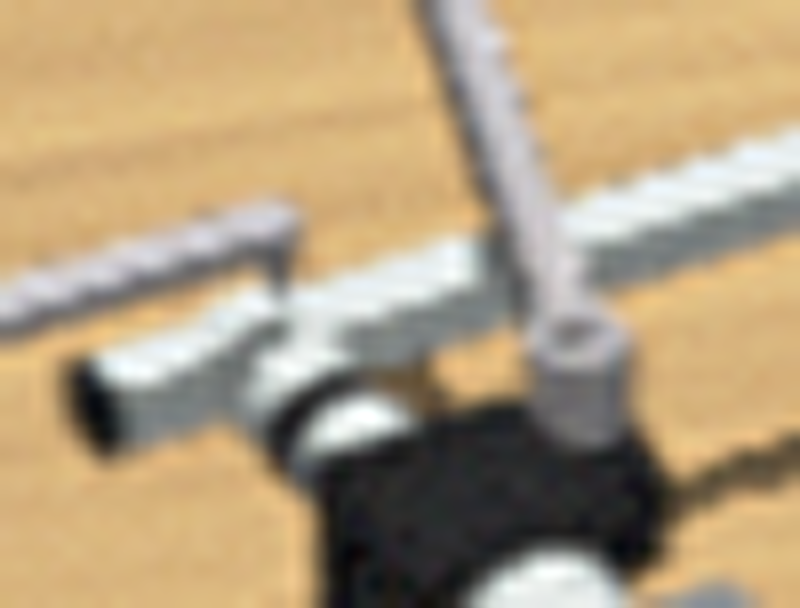

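```bash
python3 - <<'E'
from h import *
c=load('top0');P=cloud(c)
ey=np.array([-.2903,.9569]);ex=np.array([.9569,.2903]);E1=np.array([.5189,.0258]);O=E1-.147*ey
m=np.zeros(P.shape[:2],bool); reg=P[178:198,293:332,2]>.083; m[178:198,293:332]=reg
v,u=np.nonzero(m); W=onz(c,np.c_[u,v],.095)[:,:2]-O
t=W@ey;q=W@ex
print(P[m][:,2].min(),P[m][:,2].max(),np.median(P[m][:,2]))
for a in np.arange(-.09,.02,.01):
    k=(t>=a)&(t<a+.01); print(round(a,3),k.sum(),(q[k].mean().round(4),q[k].min().round(4),q[k].max().round(4)) if k.any() else '')
E
```

```text
0.0848262302180911 1.1774214496127435 0.09393605200828525
-0.09 14 (np.float64(0.0089), np.float64(0.003), np.float64(0.0141))
-0.08 14 (np.float64(0.0089), np.float64(0.0037), np.float64(0.0142))
-0.07 13 (np.float64(0.0093), np.float64(0.0045), np.float64(0.0143))
-0.06 12 (np.float64(0.0095), np.float64(0.0046), np.float64(0.0137))
-0.05 13 (np.float64(0.0091), np.float64(0.004), np.float64(0.0144))
-0.04 14 (np.float64(0.0094), np.float64(0.0041), np.float64(0.0145))
-0.03 13 (np.float64(0.0097), np.float64(0.0049), np.float64(0.0147))
-0.02 14 (np.float64(0.0093), np.float64(0.0043), np.float64(0.0148))
-0.01 14 (np.float64(0.0095), np.float64(0.0044), np.float64(0.0142))
-0.0 4 (np.float64(0.0092), np.float64(0.0065), np.float64(0.0128))
0.01 0
```

Call:
{"name": "arm_command", "arguments": {
  "targets": [
    [0.033,-0.04,0,-7],
    [0.033,-0.04,0,-7],
    [0.033,-0.04,0,-7],
    [0.033,-0.04,0,-7],
    [0.033,-0.04,0,-7],
    [0.033,-0.04,0,-7],
    [0.033,-0.04,0,-7],
    [0.033,-0.04,0,-1.4]
  ],
  "grip": 0.7,
  "newtons": 20
}}

```text
clock: 0.77
eef_pos: [0.4056, 0.2023, 0.2313]
eef_rot: [0.995, 1.332, -0.995]
contact_force: [0.3, 1.0, 0.6]
width: 0.698
```

```bash
cat >> h.py <<'E'
ey=np.array([-.2903,.9569]);ex=np.array([.9569,.2903]);O=np.array([.5189,.0258])-.147*ey
def st():
    x=arm.sense(); M=R.from_rotvec(x['eef_rot']).as_matrix(); p=x['eef_pos']
    print('t',round(x['clock'],2),'p',p.round(4),'leg xy',((p[:2]-O)@ex).round(4),((p[:2]-O)@ey).round(4),'yaw',np.degrees(np.arctan2(M[1,1],M[0,1])).round(2),'ax',M[:,0].round(3),'F',x['contact_force'].round(1),'Fleg',(x['contact_force'][:2]@ex).round(1),(x['contact_force'][:2]@ey).round(1),'T',x['ft_torque'].round(2),'w',round(x['width']*85,1))
E
python3 -c "
from h import *
st(); G=O+.125*ey; print(G, G-arm.sense()['eef_pos'][:2])"
```

```text
t 0.77 p [0.4056 0.2023 0.2313] leg xy -0.0572 0.3487 yaw 16.48 ax [-0. -0. -1.] F [0.3 1.  0.6] Fleg 0.5 0.9 T [ 0.06 -0.03  0.02] w 59.4
[0.5252866 0.0047482] [ 0.11965608 -0.19750512]
```

Call:
{"name": "arm_command", "arguments": {
  "targets": [
    [0.02,-0.033,0,0],
    [0.02,-0.033,0,0],
    [0.02,-0.033,0,0],
    [0.02,-0.033,0,0],
    [0.02,-0.033,0,0],
    [0.02,-0.03,0,0],
    [0,0,0,0],
    [0,0,0,0]
  ]
}}

```text
clock: 1.43
eef_pos: [0.5252, 0.0077, 0.2306]
eef_rot: [0.991, 1.334, -0.992]
contact_force: [-1.3, -0.5, 0.0]
width: 0.701
```

```bash
python3 -c "
from h import *
st(); G=O+.125*ey; print(G, G-arm.sense()['eef_pos'][:2])"
```

```text
t 1.43 p [0.5252 0.0077 0.2306] leg xy 0.0008 0.1278 yaw 16.76 ax [-0.001 -0.    -1.   ] F [-1.3 -0.5  0. ] Fleg -1.4 -0.1 T [0.03 0.06 0.02] w 59.6
[0.5252866 0.0047482] [ 4.61435234e-05 -2.93729267e-03]
```

Call:
{"name": "arm_command", "arguments": {
  "targets": [
    [0,-0.003,-0.035,0],
    [0,0,-0.035,0],
    [0,0,-0.035,0],
    [0,0,-0.03,0],
    [0,0,-0.025,0],
    [0,0,-0.02,0],
    [0,0,-0.009,0],
    [0,0,0,0]
  ]
}}

```text
clock: 2.1
eef_pos: [0.5232, 0.0069, 0.0407]
eef_rot: [0.987, 1.338, -0.99]
contact_force: [-0.4, -0.1, 0.4]
width: 0.698
```

```bash
python3 -c "
from h import *
st(); c=snap('scene','s1'); crop(c,180,130,290,220,7,'s1c')"
```

```text
t 2.1 p [0.5232 0.0069 0.0407] leg xy -0.0013 0.1277 yaw 16.98 ax [-0.003  0.    -1.   ] F [-0.4 -0.1  0.4] Fleg -0.4 -0.0 T [-0.01  0.06 -0.03] w 59.3
```

View pics/s1c.png

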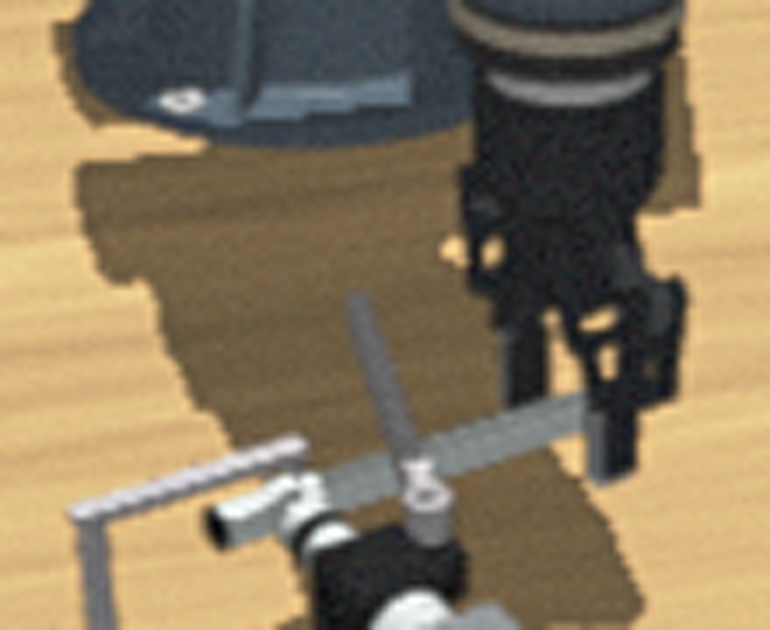

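The bar lies between the open fingers, at about (575,420) in the crop, and the lever is untouched. I'm closing now.

Call:
{"name": "arm_command", "arguments": {
  "targets": [
    [0,0,0,0],
    [0,0,0,0],
    [0,0,0,0],
    [0,0,0,0],
    [0,0,0,0],
    [0,0,0,0],
    [0,0,0,0],
    [0,0,0,0]
  ],
  "grip": 0,
  "newtons": 30
}}

```text
clock: 2.82
eef_pos: [0.5251, 0.0061, 0.0433]
eef_rot: [0.989, 1.334, -0.989]
contact_force: [-5.1, 0.1, 11.5]
width: 0.156
```

```bash
python3 -c "
from h import *
st()"
```

```text
t 2.82 p [0.5251 0.0061 0.0433] leg xy 0.0002 0.1264 yaw 16.91 ax [ 0.001 -0.    -1.   ] F [-5.1  0.1 11.5] Fleg -4.9 1.6 T [-0.05  0.93 -0.06] w 13.3
```

Call:
{"name": "arm_command", "arguments": {
  "targets": [
    [0,0,0.0025,0],
    [-0.003,-0.0009,0,0],
    [-0.003,-0.0009,0,0],
    [-0.003,-0.0009,0,0],
    [-0.003,-0.0009,0,0],
    [-0.003,-0.0009,0,0],
    [-0.002,-0.0006,0,0],
    [0,0,0,0]
  ]
}}

```text
clock: 3.48
eef_pos: [0.507, 0.0008, 0.0441]
eef_rot: [0.988, 1.335, -0.99]
contact_force: [3.2, -2.0, -22.3]
width: 0.157
```

```bash
python3 -c "
from h import *
st(); c=snap('scene','s2'); crop(c,205,180,255,218,16,'s2c');c=snap('top','t2'); crop(c,235,145,345,240,7,'t2c');st()"
```

```text
t 3.48 p [0.507  0.0008 0.0441] leg xy -0.0186 0.1265 yaw 16.9 ax [-0.002 -0.    -1.   ] F [  3.2  -2.  -22.3] Fleg 2.5 -2.8 T [-0.45 -0.81 -0.12] w 13.4
t 3.58 p [0.5072 0.0009 0.044 ] leg xy -0.0184 0.1265 yaw 16.91 ax [-0.002 -0.    -1.   ] F [  4.8  -1.5 -24.9] Fleg 4.2 -2.9 T [-0.48 -0.86 -0.13] w 13.2
```

View pics/s2c.png

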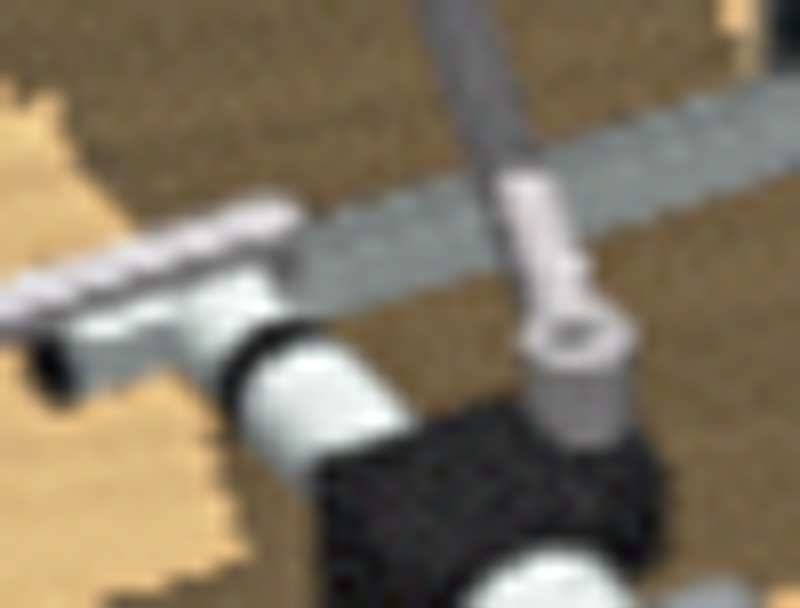

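View pics/t2c.png

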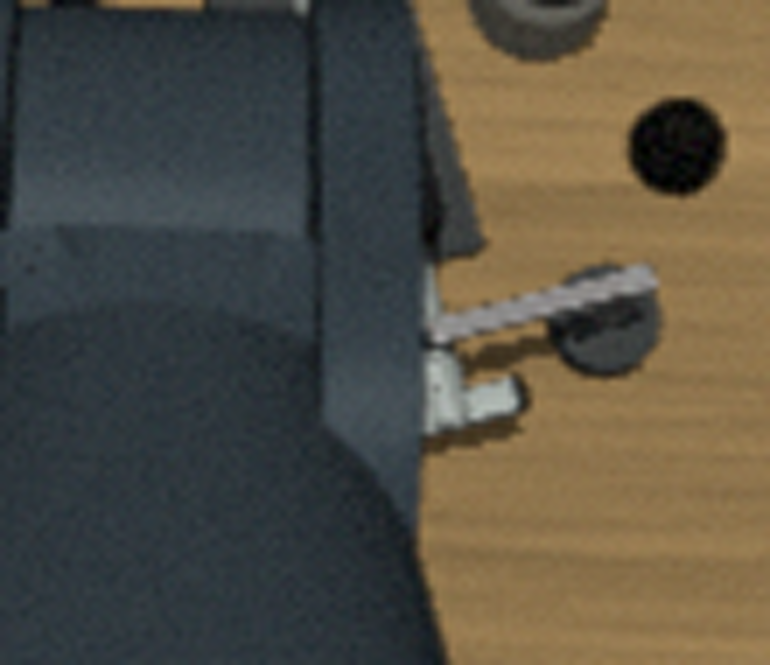

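```bash
python3 - <<'E'
from h import *
def samp(c,pts):
    uv=proj(c,pts).astype(np.float32); return cv2.remap(c['img'].mean(2).astype(np.float32),uv[:,0].reshape(-1,1),uv[:,1].reshape(-1,1),cv2.INTER_LINEAR).ravel(), cv2.remap(c['z_map'],uv[:,0].reshape(-1,1),uv[:,1].reshape(-1,1),cv2.INTER_NEAREST).ravel()
c=load('top0')
k=np.arange(-.012,.05,.001)
def line(off,z,ks): 
    P=O+off*ey+np.outer(ks,ex); return np.c_[P,np.full(len(ks),z)]
I=np.mean([samp(c,line(o,.071,k))[0] for o in np.arange(-.003,.0035,.001)],0)
print('axis'); print(np.c_[k*1000,I].round(0).astype(int).tolist())
k2=np.arange(-.006,.026,.001)
I=np.mean([samp(c,line(o,.095,k2))[0] for o in np.arange(-.055,-.012,.001)],0)
print('arm',np.c_[k2*1000,I].round(0).astype(int).tolist())
k3=np.arange(-.02,.02,.001)
I=np.mean([samp(c,line(o,.067,k3))[0] for o in np.arange(.08,.14,.001)],0)
print('bar',np.c_[k3*1000,I].round(0).astype(int).tolist())
E
```

```text
axis
[[-12, 46], [-11, 47], [-10, 49], [-9, 58], [-8, 71], [-7, 85], [-6, 97], [-5, 113], [-4, 128], [-3, 139], [-2, 142], [-1, 145], [0, 141], [1, 134], [2, 127], [3, 125], [4, 129], [5, 134], [6, 127], [7, 112], [8, 100], [9, 102], [10, 109], [11, 112], [12, 113], [13, 115], [14, 118], [15, 123], [16, 128], [17, 132], [18, 135], [19, 136], [20, 137], [21, 138], [22, 134], [23, 127], [24, 112], [25, 89], [26, 65], [27, 44], [28, 31], [29, 20], [30, 16], [31, 21], [32, 30], [33, 43], [34, 65], [35, 90], [36, 115], [37, 131], [38, 140], [39, 145], [40, 146], [41, 147], [42, 147], [43, 147], [44, 147], [45, 148], [46, 147], [47, 147], [48, 147], [49, 146]]
arm [[-6, 67], [-5, 66], [-4, 66], [-3, 67], [-2, 69], [-1, 70], [0, 70], [1, 70], [2, 69], [3, 70], [4, 76], [5, 89], [6, 106], [7, 118], [8, 123], [9, 124], [10, 123], [11, 123], [12, 122], [13, 120], [14, 114], [15, 106], [16, 101], [17, 100], [18, 101], [19, 101], [20, 101], [21, 101], [22, 101], [23, 100], [24, 99], [25, 99]]
bar [[-20, 100], [-19, 96], [-18, 88], [-17, 76], [-16, 64], [-15, 55], [-14, 50], [-13, 47], [-12, 46], [-11, 47], [-10, 49], [-9, 56], [-8, 68], [-7, 89], [-6, 115], [-5, 138], [-4, 153], [-3, 158], [-2, 160], [-1, 160], [0, 159], [1, 158], [2, 156], [3, 154], [4, 150], [5, 141], [6, 128], [7, 114], [8, 104], [9, 100], [10, 100], [11, 100], [12, 100], [13, 100], [14, 100], [15, 100], [16, 100], [17, 100], [18, 100], [19, 99]]
```

```bash
python3 - <<'E'
from h import *
def samp(c,pts):
    uv=proj(c,pts).astype(np.float32); return cv2.remap(c['img'].mean(2).astype(np.float32),uv[:,0].reshape(-1,1),uv[:,1].reshape(-1,1),cv2.INTER_LINEAR).ravel()
def line(off,z,ks): 
    P=O+off*ey+np.outer(ks,ex); return np.c_[P,np.full(len(ks),z)]
def prof(n,c,offs,z,ks):
    I=np.mean([samp(c,line(o,z,ks)) for o in offs],0); print(n,[f'{a*1000:.0f}:{b:.0f}' for a,b in zip(ks,I)])
k=np.arange(-.012,.05,.001)
for f in('scene0','s2'):
    c=load(f)
    prof(f+' axis',c,np.arange(-.002,.003,.001),.071,k)
    prof(f+' arm',c,np.arange(-.055,-.012,.001),.095,np.arange(-.01,.03,.001))
    prof(f+' bar',c,np.arange(.07,.1,.001),.067,np.arange(-.02,.02,.001)-(.0187 if f=='s2' else 0))
c=load('t2')
prof('t2 stub',c,np.arange(-.025,-.016,.001),.067,np.arange(-.04,.01,.001))
c=load('top0')
prof('t0 stub',c,np.arange(-.025,-.016,.001),.067,np.arange(-.02,.02,.001))
E
```

```text
scene0 axis ['-12:133', '-11:144', '-10:154', '-9:164', '-8:172', '-7:181', '-6:189', '-5:196', '-4:201', '-3:205', '-2:206', '-1:204', '0:204', '1:204', '2:206', '3:205', '4:198', '5:189', '6:182', '7:179', '8:179', '9:186', '10:195', '11:205', '12:213', '13:219', '14:222', '15:224', '16:224', '17:225', '18:224', '19:223', '20:220', '21:211', '22:194', '23:167', '24:142', '25:117', '26:96', '27:85', '28:83', '29:86', '30:91', '31:99', '32:114', '33:133', '34:156', '35:178', '36:197', '37:210', '38:215', '39:215', '40:212', '41:210', '42:207', '43:195', '44:174', '45:145', '46:115', '47:88', '48:66', '49:52']
scene0 arm ['-10:174', '-9:173', '-8:173', '-7:172', '-6:172', '-5:171', '-4:170', '-3:170', '-2:170', '-1:171', '-0:172', '1:174', '2:177', '3:181', '4:186', '5:192', '6:198', '7:202', '8:205', '9:205', '10:204', '11:200', '12:194', '13:185', '14:171', '15:156', '16:141', '17:129', '18:122', '19:119', '20:122', '21:127', '22:136', '23:145', '24:155', '25:165', '26:173', '27:179', '28:184', '29:188']
scene0 bar ['-20:174', '-19:172', '-18:171', '-17:170', '-16:169', '-15:168', '
[... 1968 characters left out ...]
'-22:173', '-21:175', '-20:175', '-19:174', '-18:172', '-17:170', '-16:167', '-15:164', '-14:156', '-13:142', '-12:128', '-11:118', '-10:113', '-9:107', '-8:97', '-7:81', '-6:66', '-5:57', '-4:52', '-3:49', '-2:48', '-1:50', '0:54', '1:60', '2:69', '3:80', '4:93', '5:101', '6:107', '7:105', '8:101', '9:98']
t0 stub ['-20:102', '-19:93', '-18:82', '-17:69', '-16:58', '-15:50', '-14:46', '-13:45', '-12:45', '-11:48', '-10:53', '-9:59', '-8:75', '-7:100', '-6:127', '-5:146', '-4:153', '-3:157', '-2:158', '-1:157', '0:155', '1:151', '2:142', '3:129', '4:110', '5:94', '6:82', '7:75', '8:74', '9:77', '10:90', '11:106', '12:118', '13:124', '14:125', '15:124', '16:124', '17:123', '18:121', '19:115']
```

Profiles put the needle about 10.0 mm and the band about 29.9 mm from the bar's start line, so the leg has to travel about 20 mm. It has moved 18.4 mm so far, so I'm drawing it 1.5 mm more and easing the vertical load.

Call:
{"name": "arm_command", "arguments": {
  "targets": [
    [-0.0007,-0.0002,-0.0005,0],
    [-0.0007,-0.0002,-0.0005,0],
    [0,0,-0.0005,0],
    [0,0,0,0],
    [0,0,0,0],
    [0,0,0,0],
    [0,0,0,0],
    [0,0,0,0]
  ],
  "newtons": 20
}}

```text
clock: 4.25
eef_pos: [0.5071, 0.0008, 0.0438]
eef_rot: [0.989, 1.334, -0.988]
contact_force: [4.0, 1.6, 4.5]
width: 0.156
```

```bash
python3 -c "
from h import *
st()"
```

```text
t 4.25 p [0.5071 0.0008 0.0438] leg xy -0.0186 0.1265 yaw 16.93 ax [ 0.001  0.    -1.   ] F [4.  1.6 4.5] Fleg 4.3 0.4 T [ 0.37 -0.77 -0.11] w 13.2
```

Call:
{"name": "arm_command", "arguments": {
  "targets": [
    [-0.0007,-0.0002,0,0],
    [-0.0007,-0.0002,0,0],
    [0,0,0,0],
    [0,0,0,0],
    [0,0,0,0],
    [0,0,0,0],
    [0,0,0,0],
    [0,0,0,0]
  ]
}}

```text
clock: 4.92
eef_pos: [0.5055, 0.0003, 0.0438]
eef_rot: [0.989, 1.334, -0.988]
contact_force: [4.0, 2.7, 6.9]
width: 0.156
```

```bash
python3 -c "
from h import *
st()"
```

```text
t 4.92 p [5.055e-01 3.000e-04 4.380e-02] leg xy -0.0202 0.1265 yaw 16.92 ax [ 0.001  0.    -1.   ] F [4.  2.7 6.9] Fleg 4.6 1.4 T [ 0.31 -0.58 -0.15] w 13.3
```

```bash
cat >> h.py <<'E'
def samp(c,pts):
    uv=proj(c,pts).astype(np.float32); return cv2.remap(c['img'].mean(2).astype(np.float32),uv[:,0].reshape(-1,1),uv[:,1].reshape(-1,1),cv2.INTER_LINEAR).ravel()
def line(off,z,ks): 
    P=O+off*ey+np.outer(ks,ex); return np.c_[P,np.full(len(ks),z)]
def prof(n,c,offs,z,ks):
    I=np.mean([samp(c,line(o,z,ks)) for o in offs],0); print(n,[f'{a*1000:.0f}:{b:.0f}' for a,b in zip(ks,I)])
E
python3 -c "
from h import *
c=snap('scene','s3'); crop(c,205,180,255,218,16,'s3c')
prof('axis',c,np.arange(-.002,.003,.001),.071,np.arange(-.005,.025,.001))
c=snap('top','t3'); crop(c,235,145,345,240,7,'t3c')
prof('t stub',c,np.arange(-.025,-.016,.001),.067,np.arange(-.04,-.005,.001))
st()"
```

```text
axis ['-5:216', '-4:213', '-3:208', '-2:201', '-1:190', '0:177', '1:163', '2:149', '3:134', '4:116', '5:100', '6:86', '7:75', '8:68', '9:69', '10:79', '11:97', '12:117', '13:137', '14:154', '15:169', '16:180', '17:192', '18:204', '19:215', '20:224', '21:229', '22:230', '23:229', '24:228']
t stub ['-40:110', '-39:107', '-38:98', '-37:83', '-36:71', '-35:63', '-34:58', '-33:54', '-32:55', '-31:58', '-30:62', '-29:72', '-28:92', '-27:117', '-26:144', '-25:162', '-24:172', '-23:175', '-22:175', '-21:173', '-20:171', '-19:169', '-18:167', '-17:165', '-16:160', '-15:151', '-14:137', '-13:125', '-12:117', '-11:113', '-10:111', '-9:108', '-8:99', '-7:84', '-6:69']
t 5.02 p [5.055e-01 4.000e-04 4.380e-02] leg xy -0.0202 0.1265 yaw 16.92 ax [ 0.001  0.    -1.   ] F [2.9 1.2 6.6] Fleg 3.1 0.3 T [ 0.3  -0.6  -0.13] w 13.5
```

View pics/s3c.png

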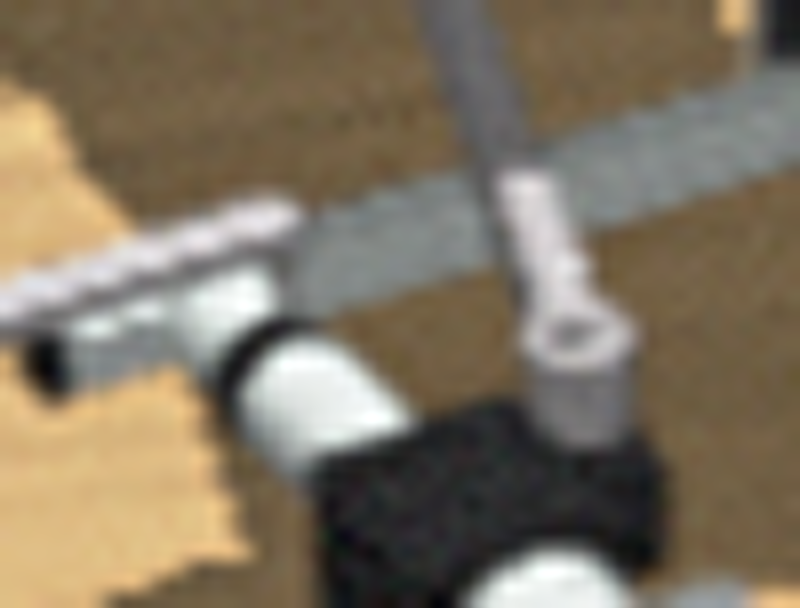

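```bash
python3 - <<'E'
from h import *
c=load('scene0'); g=c['img'].mean(2).astype(int)
print('cols 216..230'); 
for r in range(190,208): print(r,g[r,216:231])
for k in (.005,.01):
  for z in (.087,.075,.071): print(k,z,proj(c,np.r_[O+k*ex,z])[0].round(2))
t=load('top0'); g=t['img'].mean(2).astype(int)
print('top cols 290..303')
for r in range(184,202): print(r,g[r,288:306])
for k in (.005,.01):
  for z in (.095,.087,.075): print(k,z,proj(t,np.r_[O+k*ex,z])[0].round(2))
E
```

```text
cols 216..230
190 [172 173 175 177 175 178 178 177 176 178 177 174 175 172 174]
191 [177 176 174 175 176 177 176 170 175 173 175 171 170 172 170]
192 [174 170 174 179 186 190 180 167 168 168 167 166 162 172 166]
193 [175 166 175 199 207 209 207 179 166 164 167 170 166 173 170]
194 [197 211 203 195 195 194 163 143 162 173 177 176 178 173 178]
195 [197 202 184 144 117 109 104 129 167 180 179 174 179 190 194]
196 [132 113 115 108 122 107  88 130 159 178 186 188 207 224 233]
197 [111 120 143 157 179 156 110 164 180 201 225 232 234 234 236]
198 [146 166 195 210 235 215 168 218 238 236 235 236 235 233 232]
199 [180 198 221 233 234 231 199 212 229 231 229 230 220 176 147]
200 [210 222 219 220 176 129 124 193 222 213 175 143 138 135 126]
201 [239 233 215 165 121 130 157 215 231 207 157 128 128 133 130]
202 [232 186 134 117 124 198 234 239 237 226 185 133 123 126 111]
203 [142 130 120 114 132 198 229 234 187 110  80  83  90  83  83]
204 [120 126 119 120 159 195 182 124  62  53  79 115 125 107  90]
205 [127 126 124 121 142 150 101  38  59 141 197 237 225 173 119]
206 [129 137 145 135 126  98  
[... 1153 characters left out ...]
90  92  78  68 107 126 140 151 133  98  88 141 150 147 149 157 156]
196 [ 91  97  92  86  90 121 121 127 124 123 128 118 137 155 159 159 156 160]
197 [110 132 145 149 146 145 129 132 145 152 136 118 132 153 151 153 151 142]
198 [149 152 151 151 152 148 118 124 143 151 115 104 126 138 103  74  65  59]
199 [153 155 157 155 160 155 142 100  95  87  93  67  57  58  50  45  47  47]
200 [161 158 155 153 153 144 108  73  50  49  49  42  42  45  42  45  41  44]
201 [155 145 120  83  66  63  51  49  47  50  44  43  46  46  59  54  59  60]
0.005 0.095 [297.42 193.45]
0.005 0.087 [297.11 194.01]
0.005 0.075 [296.65 194.83]
0.01 0.095 [296.93 191.77]
0.01 0.087 [296.62 192.35]
0.01 0.075 [296.17 193.19]
```

The needle tip in the first scene image is near row 199, column 222. That agrees with a needle 10 mm from the start line, so the band is under the tip. Next I'm sliding along the bar with the minimum grip, 20 mm first to see how much friction there is.

Call:
{"name": "arm_command", "arguments": {
  "targets": [
    [0.0006,-0.0019,0,0],
    [0.0009,-0.0029,0,0],
    [0.0009,-0.0029,0,0],
    [0.0009,-0.0029,0,0],
    [0.0009,-0.0029,0,0],
    [0.0009,-0.0029,0,0],
    [0.0009,-0.0029,0,0],
    [0,0,0,0]
  ],
  "newtons": 20
}}

```text
clock: 5.68
eef_pos: [0.5085, -0.014, 0.0424]
eef_rot: [0.993, 1.346, -0.983]
contact_force: [-8.4, 46.0, 3.9]
width: 0.155
```

```bash
python3 -c "
from h import *
st()"
```

```text
t 5.68 p [ 0.5085 -0.014   0.0424] leg xy -0.0215 0.112 yaw 17.12 ax [-0.005  0.011 -1.   ] F [-8.4 46.   3.9] Fleg 5.3 46.4 T [ 8.63  1.62 -0.12] w 13.2
```

Call:
{"name": "arm_command", "arguments": {
  "targets": [
    [0,0,0,0],
    [0,0,0,0],
    [0,0,0,0],
    [0,0,0,0],
    [0,0,0,0],
    [0,0,0,0],
    [0,0,0,0],
    [0,0,0,0]
  ],
  "grip": 0.165
}}

```text
clock: 6.35
eef_pos: [0.511, -0.019, 0.0433]
eef_rot: [0.989, 1.335, -0.989]
contact_force: [3.6, 4.1, -0.5]
width: 0.169
```

```bash
python3 -c "
from h import *
st()
c=snap('scene','s4'); crop(c,180,130,290,220,7,'s4c')
prof('axis',c,np.arange(-.002,.003,.001),.071,np.arange(-.005,.025,.001))
"
```

```text
t 6.35 p [ 0.511  -0.019   0.0433] leg xy -0.0205 0.1064 yaw 16.92 ax [-0.  0. -1.] F [ 3.6  4.1 -0.5] Fleg 4.7 2.9 T [ 0.74 -0.49 -0.01] w 14.4
axis ['-5:117', '-4:117', '-3:116', '-2:113', '-1:107', '0:99', '1:91', '2:84', '3:75', '4:68', '5:63', '6:59', '7:56', '8:53', '9:54', '10:62', '11:77', '12:95', '13:112', '14:128', '15:144', '16:159', '17:177', '18:194', '19:211', '20:224', '21:230', '22:230', '23:228', '24:226']
```

View pics/s4c.png

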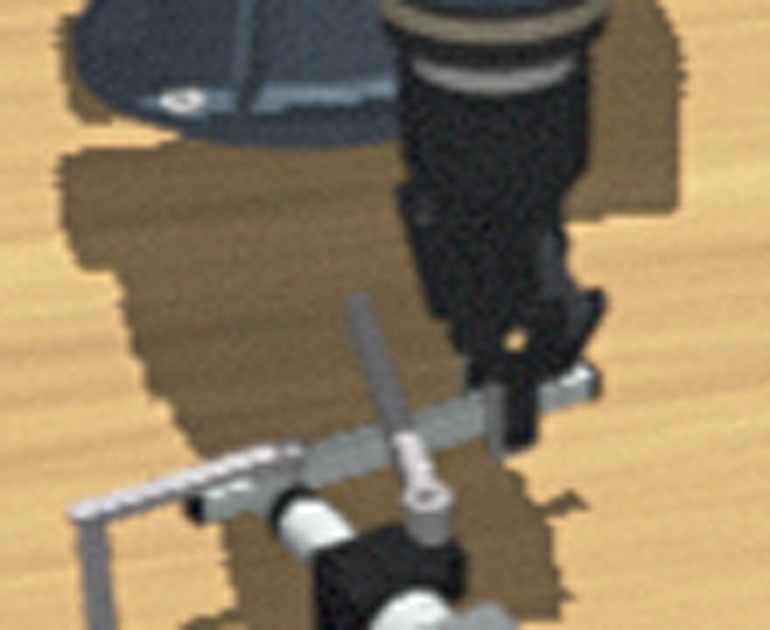

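Call:
{"name": "arm_command", "arguments": {
  "targets": [
    [0.0009,-0.0029,0,0],
    [0.0015,-0.005,0,0],
    [0.0015,-0.005,0,0],
    [0.0015,-0.005,0,0],
    [0.0015,-0.005,0,0],
    [0.0015,-0.005,0,0],
    [0.0015,-0.005,0,0],
    [0,0,0,0]
  ]
}}

```text
clock: 7.07
eef_pos: [0.5214, -0.053, 0.0433]
eef_rot: [0.989, 1.334, -0.99]
contact_force: [4.9, -1.6, -1.5]
width: 0.166
```

```bash
python3 -c "
from h import *
st()
"
```

```text
t 7.07 p [ 0.5214 -0.053   0.0433] leg xy -0.0205 0.0709 yaw 16.87 ax [ 0. -0. -1.] F [ 4.9 -1.6 -1.5] Fleg 4.2 -2.9 T [-0.33 -0.92 -0.04] w 14.1
```

Call:
{"name": "arm_command", "arguments": {
  "targets": [
    [0.0009,-0.0029,0,0],
    [0.0011,-0.0036,0,0],
    [0.0011,-0.0036,0,0],
    [0.0011,-0.0036,0,0],
    [0.0011,-0.0036,0,0],
    [0.0011,-0.0036,0,0],
    [0.0008,-0.0027,0,0],
    [0,0,0,0]
  ]
}}

```text
clock: 7.73
eef_pos: [0.5283, -0.0759, 0.0433]
eef_rot: [0.989, 1.334, -0.989]
contact_force: [3.8, 1.3, -0.8]
width: 0.166
```

```bash
python3 -c "
from h import *
st()
c=snap('scene','s5'); crop(c,180,130,290,220,7,'s5c')
"
```

```text
t 7.73 p [ 0.5283 -0.0759  0.0433] leg xy -0.0206 0.047 yaw 16.9 ax [-0. -0. -1.] F [ 3.8  1.3 -0.8] Fleg 4.0 0.1 T [ 0.17 -0.72 -0.05] w 14.1
```

View pics/s5c.png

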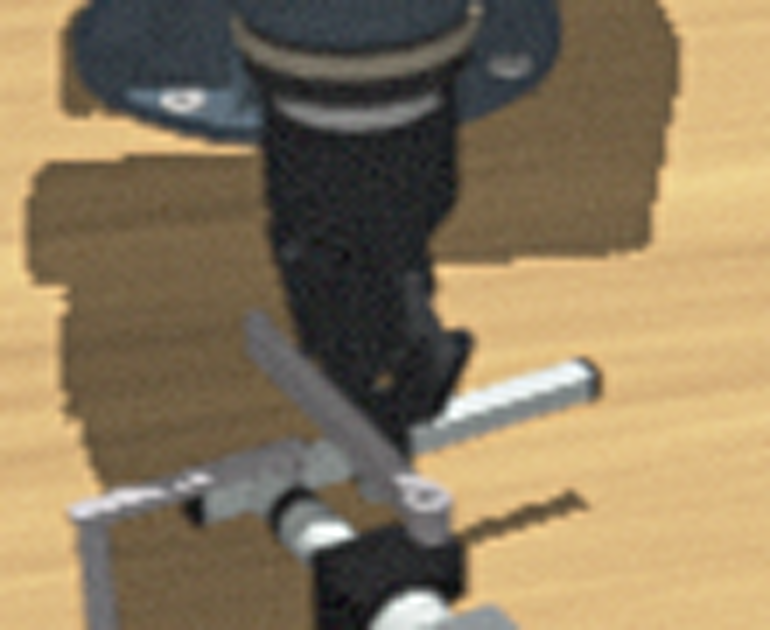

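The lever is nearly shut and the band is still under the needle arm. I'm creeping the rest of the way to the stop.

Call:
{"name": "arm_command", "arguments": {
  "targets": [
    [0.0003,-0.001,0,0],
    [0.0003,-0.001,0,0],
    [0.0003,-0.001,0,0],
    [0.0003,-0.001,0,0],
    [0.0003,-0.001,0,0],
    [0.0003,-0.001,0,0],
    [0,0,0,0],
    [0,0,0,0]
  ]
}}

```text
clock: 8.45
eef_pos: [0.5295, -0.0801, 0.0432]
eef_rot: [0.99, 1.337, -0.987]
contact_force: [0.4, 13.0, 2.3]
width: 0.165
```

```bash
python3 -c "
from h import *
st()
"
```

```text
t 8.45 p [ 0.5295 -0.0801  0.0432] leg xy -0.0206 0.0425 yaw 16.96 ax [-0.001  0.003 -1.   ] F [ 0.4 13.   2.3] Fleg 4.2 12.3 T [ 2.28 -0.22 -0.35] w 14.0
```

Call:
{"name": "arm_command", "arguments": {
  "targets": [
    [0,0,0,0],
    [0,0,0,0],
    [0,0,0,0],
    [0,0,0,0],
    [0,0,0,0],
    [0,0,0,0],
    [0,0,0,0],
    [0,0,0,0]
  ],
  "grip": 0,
  "newtons": 20
}}

```text
clock: 9.12
eef_pos: [0.5296, -0.0802, 0.0433]
eef_rot: [0.99, 1.337, -0.987]
contact_force: [2.0, 13.6, 2.6]
width: 0.163
```

```bash
python3 -c "
from h import *
st()
c=snap('scene','s6'); crop(c,205,170,255,208,16,'s6c')
prof('axis',c,np.arange(-.002,.003,.001),.071,np.arange(-.005,.025,.001))
prof('arm',c,np.arange(-.055,-.012,.001),.095,np.arange(-.005,.025,.001))
c=snap('top','t6'); crop(c,235,145,345,240,7,'t6c')
prof('t stub',c,np.arange(-.025,-.016,.001),.067,np.arange(-.04,-.005,.001))
st()
"
```

```text
t 9.12 p [ 0.5296 -0.0802  0.0433] leg xy -0.0205 0.0425 yaw 16.96 ax [-0.001  0.002 -1.   ] F [ 2.  13.6  2.6] Fleg 5.8 12.5 T [ 2.41 -0.27 -0.44] w 13.9
axis ['-5:116', '-4:116', '-3:115', '-2:113', '-1:108', '0:102', '1:95', '2:88', '3:79', '4:71', '5:64', '6:58', '7:53', '8:49', '9:47', '10:50', '11:57', '12:65', '13:73', '14:79', '15:85', '16:90', '17:96', '18:102', '19:109', '20:113', '21:115', '22:115', '23:114', '24:113']
arm ['-5:88', '-4:88', '-3:88', '-2:88', '-1:89', '0:89', '1:90', '2:91', '3:92', '4:95', '5:99', '6:102', '7:105', '8:108', '9:110', '10:112', '11:115', '12:118', '13:120', '14:122', '15:122', '16:120', '17:118', '18:115', '19:114', '20:113', '21:113', '22:112', '23:112', '24:113']
t stub ['-40:55', '-39:56', '-38:56', '-37:55', '-36:55', '-35:55', '-34:55', '-33:56', '-32:56', '-31:56', '-30:56', '-29:55', '-28:55', '-27:55', '-26:56', '-25:56', '-24:56', '-23:56', '-22:56', '-21:55', '-20:55', '-19:54', '-18:54', '-17:55', '-16:55', '-15:55', '-14:55', '-13:54', '-12:54', '-11:54', '-10:55', '-9:55', '-8:55', '-7:55', '-6:55']
t 9.22 p [ 0.5296 -0.0801  0.0432] leg xy -0.0205 0.0425 yaw 16.96 ax [-0.001  0.002 -1.   ] F [ 1.6 14.1  3. ] Fleg 5.7 13.0 T [ 2.36 -0.29 -0.45] w 13.7
```

View pics/s6c.png

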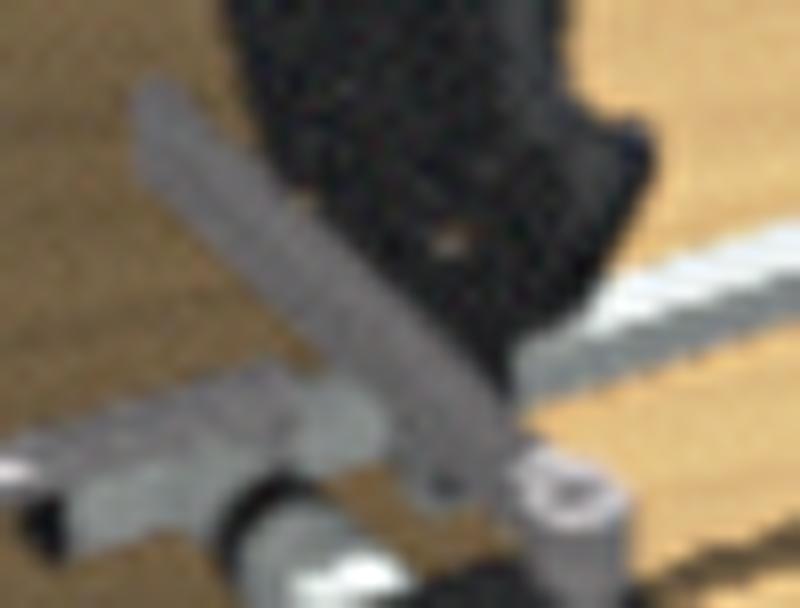

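View pics/t6c.png

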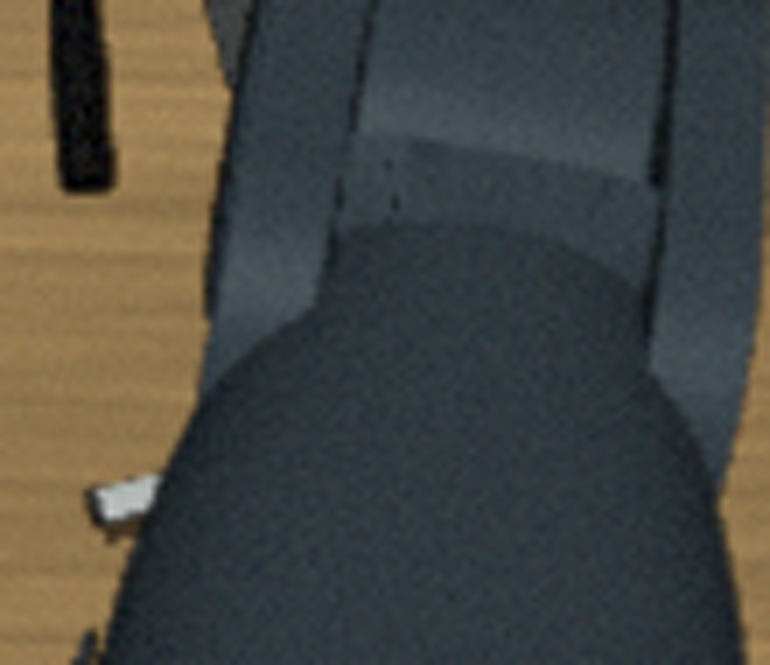

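Call:
{"name": "arm_command", "arguments": {
  "targets": [
    [0,0,0,0],
    [0,0,0,0],
    [0,0,0,0],
    [0,0,0,0],
    [0,0,0,0],
    [0,0,0,0],
    [0,0,0,0],
    [0,0,0,0]
  ],
  "grip": 0,
  "newtons": 35
}}

```text
clock: 9.88
eef_pos: [0.5296, -0.0801, 0.0433]
eef_rot: [0.99, 1.337, -0.987]
contact_force: [-0.0, 14.4, 3.1]
width: 0.157
```

```bash
python3 -c "
from h import *
st(); c=load('s6')
for a in (0,.02,.05,.1):
  e=O+.067*ex+.026*ey+.158*(-np.cos(a)*ex+np.sin(a)*ey); q=proj(c,np.r_[e,.094])[0]; print(a,((q-[205,170])*16+7.5).round())
P=cloud(c)
c2=snap('top','t7'); v=c2['img']; crop(c2,235,145,345,240,7,'t7c')
prof('t bar+end',c2,np.arange(.138,.146,.001),.067,np.arange(-.04,.0,.001))
prof('t0 bar+end',load('top0'),np.arange(.138,.146,.001),.067,np.arange(-.02,.02,.001))
st()
"
```

```text
t 9.88 p [ 0.5296 -0.0801  0.0433] leg xy -0.0205 0.0425 yaw 16.96 ax [-0.001  0.002 -1.   ] F [-0.  14.4  3.1] Fleg 4.2 13.7 T [ 2.4  -0.31 -0.44] w 13.3
0 [161.  79.]
0.02 [177.  74.]
0.05 [201.  68.]
0.1 [241.  58.]
t bar+end ['-40:80', '-39:86', '-38:90', '-37:84', '-36:72', '-35:63', '-34:58', '-33:56', '-32:53', '-31:54', '-30:58', '-29:67', '-28:88', '-27:116', '-26:147', '-25:167', '-24:177', '-23:182', '-22:184', '-21:184', '-20:184', '-19:182', '-18:179', '-17:176', '-16:170', '-15:159', '-14:144', '-13:131', '-12:124', '-11:120', '-10:118', '-9:116', '-8:115', '-7:115', '-6:114', '-5:114', '-4:114', '-3:114', '-2:114', '-1:114']
t0 bar+end ['-20:99', '-19:94', '-18:84', '-17:72', '-16:60', '-15:52', '-14:47', '-13:45', '-12:45', '-11:47', '-10:51', '-9:59', '-8:71', '-7:93', '-6:121', '-5:145', '-4:156', '-3:160', '-2:161', '-1:161', '0:161', '1:160', '2:159', '3:157', '4:152', '5:141', '6:124', '7:109', '8:99', '9:95', '10:94', '11:95', '12:96', '13:98', '14:98', '15:98', '16:97', '17:97', '18:96', '19:95']
t 9.93 p [ 0.5296 -0.0801  0.0433] leg xy -0.0205 0.0425 yaw 16.96 ax [-0.     0.002 -1.   ] F [ 1.1 13.5  3.9] Fleg 5.0 12.6 T [ 2.38 -0.29 -0.35] w 13.1
```

```bash
python3 -c "
from workcell import arm
print(arm.close_job())"
```

```text
the job is handed in; nothing more can be done
None
```

I drew the leg out about 20 mm, so the dark band sits under the needle tip. Then I pushed the lever shut by sliding the fingers along the foot bar. The job was handed in at about 10 s with the arm still gripping the bar at 35 N.

**Last checks:**
- **Leg position:** the bar had moved about 20.2 mm in the top view, against a needed 19.9 mm with roughly 1 mm of uncertainty. The band's position in the scene view agrees.
- **Lever:** it is at its stop. The finger centre is 42.5 mm from the tube's axis (42 mm expected when shut), with about 13 N still pushing on it. Its free end is within half a pixel of the predicted shut position.
- **Other objects:** nothing else on the bench was touched as far as I saw. I did not do a separate check of each item at the end.

**What was not clean:**
- **Friction:** sliding with a firm grip rubbed hard, reaching 46 N at the wrist, and pulled the fingers about 1 mm further out. I opened the fingers to just loose, about 1 mm more than the firm grip, so the finger still hooked the bar against the spring. I finished the slide that way and then gripped firmly again. The leg shifted by well under 1 mm.
- **Needle position:** I took it from the centre line of the gauge arm. A direct reading of the tip was only good to about one pixel (3 to 4 mm). My first reading by eye was 3 to 5 mm off, but the raw pixels agreed with the arm line.

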